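Flip the length stop down and seat the blank against it

ROBOT

A 6-joint arm with a two-finger parallel gripper is mounted at the origin on a cart in front of the work surface, level with it; the furniture and walls round the work are solid. World frame = base frame: x ahead of the robot, y to its left, z up, the work surface at z = 0. Lengths are in m, angles in rad, forces in N, time in s.
With the tool pointing down it reaches from about 0.35 to 0.85 m from the base axis. Payload 8.1 kg.
Tool frame: the origin (TCP) lies at the very end of the fingers, on their centre line; the grasp point (between the pads) lies 19 mm behind it; z points along the fingers, y is the line along which they close (so a half turn about z gives the same grasp; the last joint's range is limited). The gripper opens to 93 mm and grips with 3 to 60 N. Pads are 15 mm wide; open, the fingers measure 128 mm over their backs; the gripper's body (75 mm by 188 mm) begins 65 mm behind the grasp point.
Start: joints at [-1.244, 0.13, 1.488, -0, 1.523, -0.085], TCP at [0.24, -0.55, 0.219] pointing down, gripper open.
Joint ranges: [-2.96, 2.96], [-0.89, 2.26], [0.02, 2.5], [-1.34, 4.48], [0, 2.73], [-2.66, 2.66]. Speed limits (rad/s): [2.39, 2.39, 2.79, 3.14, 3.14, 3.14].

INTERFACE

Orientations are given as a rotation vector (axis times angle).
In Python, from plant import robot gives the robot as it stands. The module is installed in compiled form; this text tells all that it offers.
- The arm moves only by the tool play_rows, never from a script. Its argument "increments" is text: rows parted by semicolons, each of 5 numbers parted by spaces: the shift along the tool's x, y, z in mm, then the turn about the tool's z in degrees, then the closure, from -1 (fully open) to 1 (shut). In form: dx dy dz yaw claw; .... A call has 1 to 20 rows; each row is the pose to reach, as a shift and turn from the pose commanded when the call began, along the tool's axes at that moment; what a row does not reach only later rows make up. A row lasts 1/10 s, in which the tool goes at most 50 mm and 8.59 degrees, less where a joint would pass 70% of its speed; a pose out of reach is approached as far as the arm can. A call with a gripper value outside its range is refused whole. The fingers move at their own pace and stop on an object; "force" is the grip in N (left out, the last holds). Time passes only in rows, so rows that repeat a pose let the fingers close. It gives the time, the measured TCP pose, the force, the opening and the grip force at its end, in the units of the state.
- robot.read_state(): the state, without advancing time (a new reading comes with each control period).
- robot.read_camera(name): name is "scene" or "top" or "wrist"; returns the picture (400x640x3 uint8, blue, green, red); there is no depth.
- robot.calibration(name): a dict with "vertical_fov" (degrees; the focal length in pixels is half the picture's height over the tangent of half this angle, whatever the lens; pixels are square), "cx", "cy" (the principal point, pixels), "rvec" (rotation vector, rad) and "tvec" (3), from world to camera coordinates, as OpenCV has them. Camera axes: x right, y down, z forward; pixel columns grow to the right and rows downward; lengths in m; the calibration is good to about 2 mm. A picture is of the moment at which its call begins: read the wrist's pose just before it. calibration takes no time and is no camera call; for the wrist camera it gives the pose at the moment of the call.
- robot.close_job(): hands the job in; it is judged then, once.
Trained networks look in the newest picture that a camera, given by its name, has taken for a name from the list of things; names that differ only in an ending like _2 or _b are one class to them, and where a whole thing is asked for, a point or a joint stands for the part that bears it (a point fixed in the world has none). Each returns a list of dicts, best first, with "conf" (0 to 1); they miss things now and then, are a little off and sometimes report something else, mostly with a low value. They report only what shows in the picture. A call takes as long as a camera call. They do not tell look-alikes from the thing itself.
- robot.recognise(camera, query): "centre" ([x, y, z] in m, in world coordinates, good to about 4 mm: the middle of the surface that is visible of it).
- robot.regions_of(camera, query): "pixels" (400x640 bool, what is visible of it).
- robot.landmark_of(camera, query): "centre" ([x, y, z] in m, in world coordinates, good to about 4 mm: a listed point, or the origin of a listed thing).
The state is a dict: "t": time; "q": joint angles; "dq": joint speeds; "joint_torque": joint torques, N m; "tool_pos": TCP position; "orientation": TCP orientation; "force": force on the tool from outside, world axes, zero at the start; "wrist_torque": the same for the moment, N m; "opening": finger opening in m; "gripper_force": force on a finger pad.
Only numpy, scipy, OpenCV 4.12 (cv2) and the standard library are available. Lean on these libraries where they do the work, as an engineer would, in place of code of your own. Each camera call takes 0.05 s, during which the arm holds its last target. There are 200 camera calls.

TASK

Get the beech block ready for cutting to length: first flip the hinged stop flag fully down into the path in front of the fence, then bring the block flat against the fence and slide it along the fence into the stop until the feeler pin is pushed right in and the block bears on the brass stud. Press it home there for a moment with about 10 N, never more than 20 N, and leave it lying there, flush with fence and stud, with the flag still down. Be gentle with the jig (never more than 25 N from the fingers) and leave the loose rings and the knob alone.

Things in the scene. Friction and masses are not known exactly. Their poses are not given: they have to be found in the camera images.
- jig: Length-stop jig, fixed. Brown wooden board x -90..+25, y -145..+140 mm, top at z=15 mm. On it an aluminium fence: front face is the plane x=0, 20 mm thick toward +x, top at z=40 mm. Origin: on the table below the fence's front face. +x points away from the robot, +y to its left. The stop is at the -y end; stock is slid toward -y. Hinge ears on the fence at y=-131 and -98 mm reach z=71 mm.
- flag: The hinged stop flag: arm, stop block, stud. Origin: centre of its hinge, at (12, -115, 62) mm in the jig's frame; the hinge axis is the jig's y. Its -x axis points along the arm to the red tip; fully down, its axes are those of the jig.
- flag_angle (a joint): Angle of the stop flag (rad). 0 = swung up, leaning 15 degrees beyond the vertical, away from the robot; it starts between 0 and 0.35. 1.83 = fully down on its end stop, arm level, pointing to the jig's -x (toward the robot). The stiff hinge holds it wherever it is left; moving it takes about 1.5 N at the red tip.
- flag_tip (a point): Outer end of the flag's arm, 78 mm from the hinge axis, mid thickness. Arm: dark steel, 20 mm wide, 10 mm thick; its outer 30 mm is a red, slightly soft rubber tip 26 mm wide, 12 mm thick. Up, the tip stands about 140 mm above the table; down, the arm's underside is 57 mm above it.
- stop_block (a point): Dark steel block under the arm, turns with it. 24 (x) x 20 (y) x 36 mm. Flag down: this point (on the stud's axis, mid block) at (-20, -115, 31) mm in the jig, 4 mm free below it. A brass stud (16 mm diameter) comes out toward +y; its flat rigid face is 16 to 26 mm from this point: a locked screw setting, different each time and not measured, to be found by feel.
- feeler (a joint): How far the feeler pin is pushed in (m). The steel pin, 6 mm in diameter, sticks 6 mm out of the stud's face toward the jig's +y on a very weak spring (0.12 N, too weak to push the block back). 0 = free, 0.006 = flush with the face: the block then bears on the rigid stud.
- stock: Pale beech block, 40 (its x) x 75 (its y) x 32 mm high, 0.09 to 0.16 kg. Origin: centre of its underside. Starts loose on the jig's board, its centre 45 to 60 mm in front of the fence and at +60 to +85 mm in the jig's y, turned by up to 0.25 rad. Seated: long side on the fence, -y end on the stud.
- ring_dark: Dark turned wooden ring, 56 mm across, 22 mm high, origin under its centre: bystander.
- knob_pale: Pale turned wooden knob, 57 mm across, 38 mm high, origin under its centre: bystander.
- ring_pale: Pale turned wooden ring, 54 mm across, 19 mm high, origin under its centre: bystander.
Mind the look-alikes: they are no part of the job. What is shaped like the stock but orange is not meant.

How it is judged:
By the outcome, as a careful person would: the job done as asked, in the order asked, and still so for the second after the job is handed in, with the robot touching nothing.
It also fails if it takes over 72 s, if anything falls off the work surface, if the arm or the gripper's body presses on something with over 40 N, if the wrist force passes 120 N, or if a joint passes its speed limit or range.

## Working session

There is one attempt and no reset: what is moved stays moved. The work goes in short steps, Python scripts to look and compute and a tool call to move; the robot and the scene stay as the last step left them, time stands still between calls to the robot, and variables do not carry over. Pictures are saved under pics/ and viewed, at most 10 in all, crops included, and the job is handed in when it is done.

Besides the shell and the picture viewer there is one more tool, called as name(argument=value, ...) on one line, values as JSON. play_rows: Moves the arm, as the interface text tells. Its arguments: {"type":"object","properties":{"increments":{"type":"string"},"force":{"type":"number"}},"required":["increments"]}

```bash
mkdir -p pics; cat > h.py <<'E'
import numpy as np, cv2
from plant import robot
def proj(cam,P):
    c=robot.calibration(cam); f=200/np.tan(np.radians(c["vertical_fov"]/2))
    R=cv2.Rodrigues(np.array(c["rvec"],float))[0]; p=R@np.array(P,float)+np.array(c["tvec"]).ravel()
    return np.array([c["cx"]+f*p[0]/p[2], c["cy"]+f*p[1]/p[2]])
def unproj(cam,uv,z):
    c=robot.calibration(cam); f=200/np.tan(np.radians(c["vertical_fov"]/2))
    R=cv2.Rodrigues(np.array(c["rvec"],float))[0]; o=-R.T@np.array(c["tvec"]).ravel()
    d=R.T@np.array([(uv[0]-c["cx"])/f,(uv[1]-c["cy"])/f,1]); return o+d*(z-o[2])/d[2]
E
python3 - <<'E'
from h import *
a=robot.read_camera("scene"); b=robot.read_camera("top")
cv2.imwrite("pics/scene.png",a); cv2.imwrite("pics/top.png",b)
s=robot.read_state(); print(s["tool_pos"],s["orientation"],s["force"],s["t"])
for cam in("top","scene"):
  for q in("jig","flag","flag_tip","stop_block","stock","ring_dark","knob_pale","ring_pale"):
    print(cam,q,[(np.round(d["centre"],3).tolist(),round(d["conf"],2),proj(cam,d["centre"]).round().tolist()) for d in robot.landmark_of(cam,q)[:3]])
E
```

```text
[ 0.24001427 -0.54937538  0.21771316] [-3.07370803e+00 -6.41870676e-01  2.44545733e-04] [ 0.07831351 -0.70558044 -0.50667023] 0.1
top jig [([0.489, -0.313, -0.0], 0.65, [373.0, 233.0]), ([0.425, -0.259, 0.015], 0.45, [353.0, 255.0])]
top flag [([0.513, -0.429, 0.062], 0.83, [419.0, 222.0])]
top flag_tip [([0.516, -0.426, 0.138], 0.61, [424.0, 217.0]), ([0.71, -0.318, -0.001], 0.44, [375.0, 156.0])]
top stop_block [([0.482, -0.431, 0.094], 0.49, [423.0, 233.0])]
top stock [([0.426, -0.256, 0.016], 0.77, [352.0, 255.0]), ([0.449, -0.088, 0.001], 0.66, [291.0, 246.0])]
top ring_dark [([0.637, -0.396, -0.002], 0.51, [402.0, 181.0]), ([0.482, -0.43, 0.094], 0.29, [422.0, 233.0])]
top knob_pale [([0.712, -0.318, 0.0], 0.84, [375.0, 155.0])]
top ring_pale [([0.46, 0.037, 0.0], 0.61, [247.0, 241.0])]
scene jig [([0.492, -0.311, -0.001], 0.75, [371.0, 212.0])]
scene flag [([0.517, -0.423, 0.064], 0.84, [381.0, 162.0])]
scene flag_tip [([0.518, -0.424, 0.14], 0.89, [382.0, 137.0])]
scene stop_block []
scene stock [([0.427, -0.256, 0.014], 0.85, [387.0, 232.0]), ([0.451, -0.086, -0.003], 0.73, [346.0, 286.0])]
scene ring_dark [([0.64, -0.401, 0.001], 0.84, [333.0, 171.0])]
scene knob_pale [([0.711, -0.319, 0.003], 0.65, [294.0, 181.0])]
scene ring_pale [([0.46, 0.036, -0.001], 0.86, [315.0, 329.0])]
```

```bash
python3 - <<'E'
import cv2
b=cv2.imread("pics/top.png")[130:290,220:460]; a=cv2.imread("pics/scene.png")[100:350,250:490]
cv2.imwrite("pics/topc.png",cv2.resize(b,None,fx=3.3,fy=3.3,interpolation=2)); cv2.imwrite("pics/scenec.png",cv2.resize(a,None,fx=2.4,fy=2.4,interpolation=2))
E
```

```text
(no output)
```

View pics/topc.png

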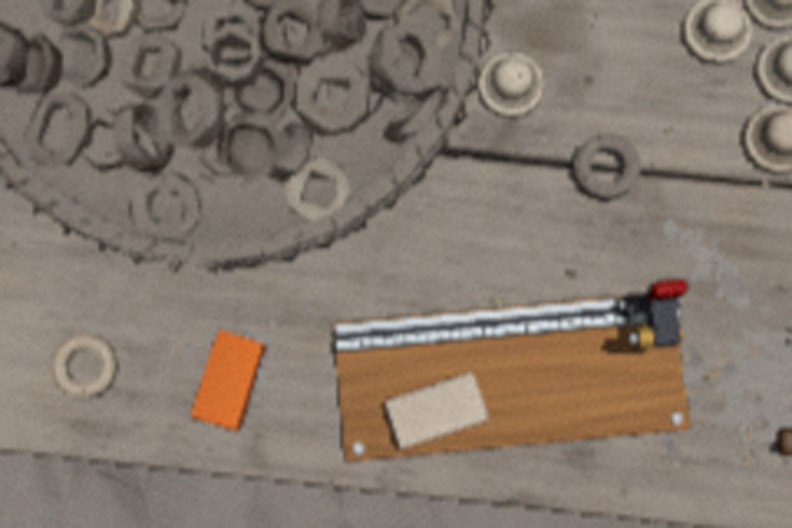

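View pics/scenec.png

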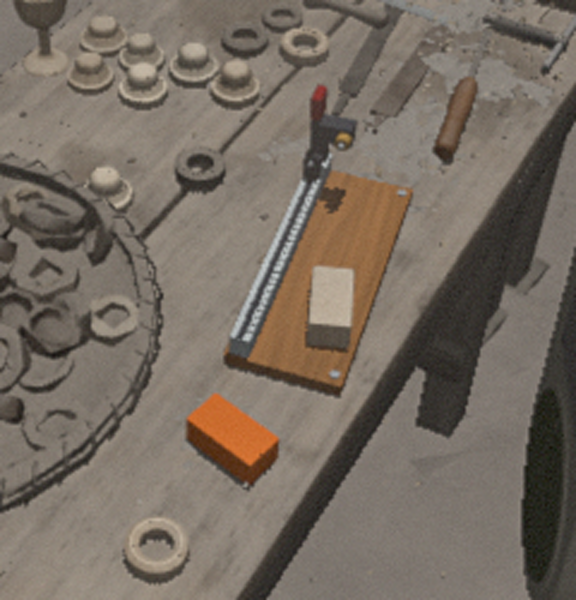

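Top crop: the stock candidates are the pale beech block (top px 352,255) and the orange block (289,245), which is the decoy, so I choose the pale one. The flag is up at the right end (px 422,220), and the rings and knob are clear of the work. Next I need precise jig and stock poses.

```bash
cat >> h.py <<'E'
def jigfit(cam,img,show=False):
    # board top mask by colour -> front edge line & corners
    hsv=cv2.cvtColor(img,cv2.COLOR_BGR2HSV)
    return hsv
E
python3 - <<'E'
from h import *
img=cv2.imread("pics/top.png"); hsv=cv2.cvtColor(img,cv2.COLOR_BGR2HSV)
off=np.array([220,130])
for n,p in dict(FL=(345,461),FR=(690,427),BL_fencetop_front=(337,350),fence_front_r=(612,325),fence_back_l=(335,325)).items():
    z=.015 if n[0]=='F' else .04
    print(n,unproj("top",np.array(p)/3.3+off,z).round(4))
S=robot.regions_of("top","stock"); J=robot.regions_of("top","jig")
for d in S[:2]:
    m=d["pixels"].astype(np.uint8); c=max(cv2.findContours(m,0,1)[0],key=cv2.contourArea)
    P=np.array([unproj("top",p[0],.047)[:2] for p in c],np.float32)*1000
    print("stock",d["conf"],cv2.minAreaRect(P))
for d in J[:1]:
    m=d["pixels"].astype(np.uint8); ys,xs=np.nonzero(m); 
    c=max(cv2.findContours(m,0,1)[0],key=cv2.contourArea)
    # front edge: max row per column
    cols=np.arange(xs.min()+8,xs.max()-8); r=[ys[xs==k].max() for k in cols]
    P=np.array([unproj("top",(k,q+.5),.015)[:2] for k,q in zip(cols,r)])
    print("front edge slope dx/dy",np.polyfit(P[:,1],P[:,0],1))
    P=np.array([unproj("top",p[0],.015)[:2] for p in c],np.float32)*1000; print("jig",d["conf"],cv2.minAreaRect(P))
E
```

```text
FL [ 0.3849 -0.1821  0.015 ]
FR [ 0.4182 -0.4635  0.015 ]
BL_fencetop_front [ 0.4733 -0.1743  0.04  ]
fence_front_r [ 0.4979 -0.3967  0.04  ]
fence_back_l [ 0.4936 -0.1722  0.04  ]
stock 0.88 ((429.0182800292969, -253.65968322753906), (40.437110900878906, 74.98126983642578), 19.38888931274414)
stock 0.78 ((449.76666259765625, -86.85113525390625), (46.70630645751953, 77.60205078125), 74.28082275390625)
front edge slope dx/dy [-0.11488542  0.3656891 ]
jig 0.79 ((464.51873779296875, -318.76177978515625), (123.9865951538086, 293.48956298828125), 6.621084213256836)
```

play_rows(increments="40 0 0 3 1;80 1 0 6 1;120 2 0 9 1;160 2 0 12 1;200 3 0 15 1;240 3 0 17 1;280 4 0 17 1;310 4 0 17 1;334 4 0 17 1;334 4 0 17 1;334 4 0 17 1;334 4 0 17 1;334 4 40 17 1;334 4 80 17 1;334 4 80 17 1;334 4 80 17 1", force=20)

```text
t: 2.6
tool_pos: [0.5465, -0.42, 0.1385]
orientation: [-3.135, -0.179, 0.003]
force: [0.2, -0.8, -0.3]
opening: 0.0007
gripper_force: 0.0
```

```bash
cat >> h.py <<'E'
PSI=np.radians(6.5); O=np.array([.4905,-.3105])
def injig(p):
    c,s=np.cos(PSI),np.sin(PSI); d=np.array(p[:2])-O
    return np.array([c*d[0]+s*d[1],-s*d[0]+c*d[1]])*1000
def theta():
    r=cv2.Rodrigues(np.array(robot.read_state()["orientation"]))[0][:,0]; return np.degrees(np.arctan2(r[1],r[0]))
def st():
    s=robot.read_state(); print("t",s["t"],"jig",injig(s["tool_pos"]).round(1),"z",round(s["tool_pos"][2]*1000,1),"th",theta().round(2),"F",np.round(s["force"],1),"open",s["opening"])
E
python3 - <<'E'
from h import *
st()
b=robot.read_camera("scene"); cv2.imwrite("pics/s2.png",cv2.resize(b[60:260,270:470],None,fx=3,fy=3,interpolation=2))
t=robot.landmark_of("scene","flag_tip"); print([(injig(d["centre"]),d["centre"][2],d["conf"]) for d in t])
E
```

```text
t 2.6 jig [  43.3 -115.2] z 138.5 th 6.52 F [ 0.2 -0.8 -0.3] open 0.0006500877443810734
[(array([  13.81312193, -115.50618019]), 0.14, 0.72)]
```

View pics/s2.png

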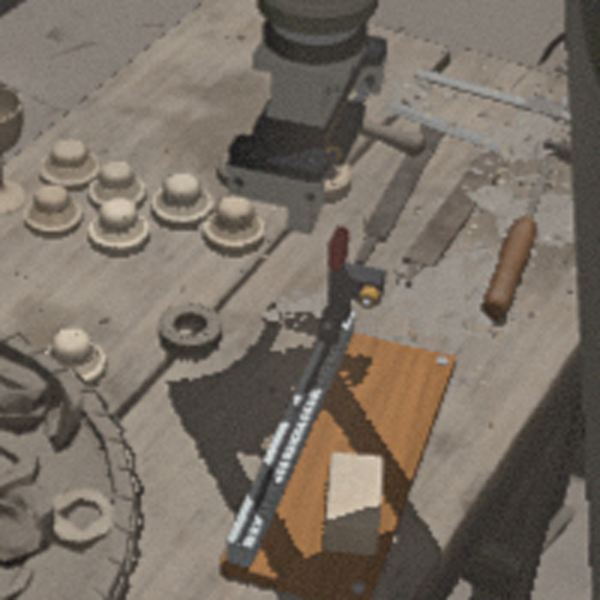

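play_rows(increments="0 0 6 0 1;0 0 12 0 1;-9 0 11 0 1;-18 0 10 0 1;-23 0 10 0 1;-28 0 10 0 1;-32 0 10 0 1;-37 0 11 0 1;-42 0 13 0 1;-47 0 14 0 1;-52 0 16 0 1;-57 0 19 0 1;-62 0 22 0 1;-66 0 26 0 1;-70 0 30 0 1;-74 0 34 0 1;-78 0 38 0 1;-81 0 43 0 1;-83 0 48 0 1;-86 0 53 0 1")

```text
t: 4.7
tool_pos: [0.4623, -0.4296, 0.0851]
orientation: [-3.136, -0.181, -0.0]
force: [0.1, 0.3, 0.3]
opening: 0.0002
gripper_force: 0.1
```

```bash
python3 - <<'E'
from h import *
st()
b=robot.read_camera("scene"); cv2.imwrite("pics/s3.png",cv2.resize(b[60:260,270:470],None,fx=3,fy=3,interpolation=2))
E
```

```text
t 4.7 jig [ -41.5 -115.2] z 85.1 th 6.6 F [0.1 0.3 0.3] open 0.0002227841017772448
```

View pics/s3.png

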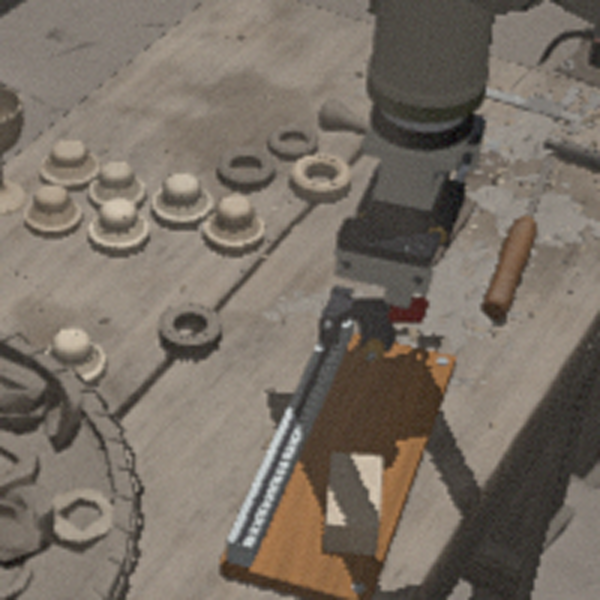

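The picture shows the flag nearly down, with the red tip at (405,310) under the fingers. I'll keep pressing down gently.

play_rows(increments="-2 0 4 0 1;-3 0 8 0 1;-4 0 11 0 1;-4 0 13 0 1;-4 0 14 0 1;-4 0 15 0 1;-4 0 16 0 1;-4 0 16 0 1")

```text
t: 5.55
tool_pos: [0.4585, -0.4301, 0.0696]
orientation: [3.136, 0.181, 0.0]
force: [0.2, -0.5, 0.5]
opening: 0.0002
gripper_force: 0.0
```

play_rows(increments="0 0 0.5 0 1;0 0 1 0 1;0 0 1 0 1")

```text
t: 5.85
tool_pos: [0.4585, -0.4302, 0.0686]
orientation: [3.136, 0.181, 0.0]
force: [-0.1, 0.3, -0.5]
opening: 0.0001
gripper_force: 0.0
```

play_rows(increments="0 0 0.5 0 1;0 0 1 0 1;0 0 1 0 1")

```text
t: 6.15
tool_pos: [0.4585, -0.4302, 0.0683]
orientation: [3.136, 0.181, 0.0]
force: [-1.7, 1.9, 5.2]
opening: 0.0002
gripper_force: 2.4
```

play_rows(increments="0 0 0.5 0 1;0 0 1 0 1;0 0 1 0 1")

```text
t: 6.45
tool_pos: [0.4585, -0.4302, 0.0681]
orientation: [3.136, 0.181, 0.0]
force: [-4.1, 3.7, 11.2]
opening: 0.0006
gripper_force: 5.7
```

The flag is firm on its end stop, with an 11 N reaction at z=68. I'll lift off, get behind the stock, and check the flag and stock.

play_rows(increments="0 0 -20 0 1;0 0 -40 0 1;-20 -40 -40 0 0.25;-45 -80 -40 0 0.25;-60 -120 -40 0 0.25;-62 -155 -40 0 0.25;-62 -178 -40 0 0.25;-62 -178 -30 0 0.25;-62 -178 -10 0 0.25;-62 -178 10 0 0.25;-62 -178 10 0 0.25")

```text
t: 7.55
tool_pos: [0.3747, -0.2594, 0.0536]
orientation: [-3.133, -0.18, 0.006]
force: [-0.8, 0.8, -0.1]
opening: 0.0348
gripper_force: 0.0
```

```bash
python3 - <<'E'
from h import *
st()
b=robot.read_camera("scene"); cv2.imwrite("pics/s4.png",cv2.resize(b[80:280,290:490],None,fx=3,fy=3,interpolation=2))
for q in("flag_tip","stock","stop_block"): print(q,[(injig(d["centre"]).round(1),d["centre"][2].round(3),d["conf"]) for d in robot.landmark_of("scene",q)[:2]])
E
```

```text
t 7.55 jig [-109.3   63.9] z 53.6 th 6.59 F [-0.8  0.8 -0.1] open 0.034787412666862874Traceback (most recent call last):
  File "<stdin>", line 4, in <module>
AttributeError: 'float' object has no attribute 'round'
```

View pics/s4.png

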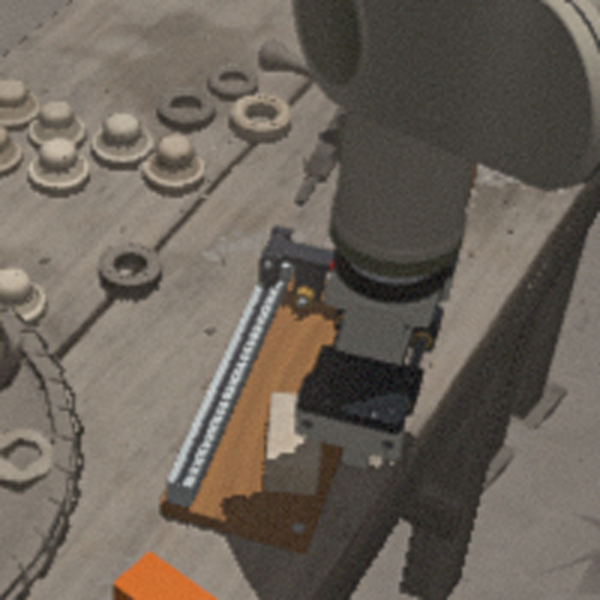

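The flag is down: the arm is level and the brass stud shows at (303,293). The gripper stands in front of the stock. I'll lower and push to the fence.

play_rows(increments="0 0 12 0 0.25;0 0 24 0 0.25;5 0 24 0 0.25;10 0 24 0 0.25;15 0 24 0 0.25;19 0 24 0 0.25;22 0 24 0 0.25;25 0 24 0 0.25;28 0 24 0 0.25;31 0 24 0 0.25;34 0 24 0 0.25;37 0 24 0 0.25;40 0 24 0 0.25;43 0 24 0 0.25;46 0 24 0 0.25;48 0 24 0 0.25;50 0 24 0 0.25;52 0 24 0 0.25;53 0 24 0 0.25;53 0 24 0 0.25")

```text
t: 9.65
tool_pos: [0.4293, -0.2543, 0.0326]
orientation: [-3.136, -0.181, -0.0]
force: [-0.4, -0.7, -0.2]
opening: 0.0349
gripper_force: 0.0
```

```bash
python3 - <<'E'
from h import *
st()
E
```

```text
t 9.65 jig [-54.5  62.8] z 32.6 th 6.6 F [-0.4 -0.7 -0.2] open 0.034872323514517994
```

Creep to the fence.

play_rows(increments="1 0 0 0 0.25;2 0 0 0 0.25;3 0 0 0 0.25;4 0 0 0 0.25;4.5 0 0 0 0.25;5 0 0 0 0.25;5 0 0 0 0.25")

```text
t: 10.35
tool_pos: [0.4338, -0.2538, 0.0326]
orientation: [-3.136, -0.181, 0.001]
force: [-3.3, -0.5, 1.9]
opening: 0.0347
gripper_force: 1.4
```

play_rows(increments="0.5 0 0 0 0.25;1 0 0 0 0.25;1 0 0 0 0.25")

```text
t: 10.65
tool_pos: [0.4338, -0.2537, 0.0326]
orientation: [-3.136, -0.18, 0.004]
force: [-7.3, 0.6, 6.0]
opening: 0.0345
gripper_force: 4.3
```

```bash
python3 - <<'E'
from h import *
st()
b=robot.read_camera("wrist"); cv2.imwrite("pics/w1.png",b)
b=robot.read_camera("top")
for d in robot.regions_of("top","stock")[:3]:
    m=d["pixels"].astype(np.uint8); c=max(cv2.findContours(m,0,1)[0],key=cv2.contourArea)
    P=np.array([injig(unproj("top",p[0],.047)[:2]) for p in c],np.float32); print(d["conf"],P.min(0),P.max(0),cv2.minAreaRect(P))
E
```

```text
t 10.65 jig [-49.9  62.8] z 32.6 th 6.59 F [-7.3  0.6  6. ] open 0.03453008935614218
0.81 [-51.945984 197.98003 ] [ 22.673367 254.92856 ] ((-14.584694862365723, 227.66883850097656), (43.758914947509766, 71.57654571533203), 67.97666931152344)
0.74 [180.16188 -50.94211] [2.3281789e+02 1.6771889e-01] ((206.48928833007812, -25.089141845703125), (49.4875373840332, 51.500099182128906), 83.76768493652344)
```

View pics/w1.png

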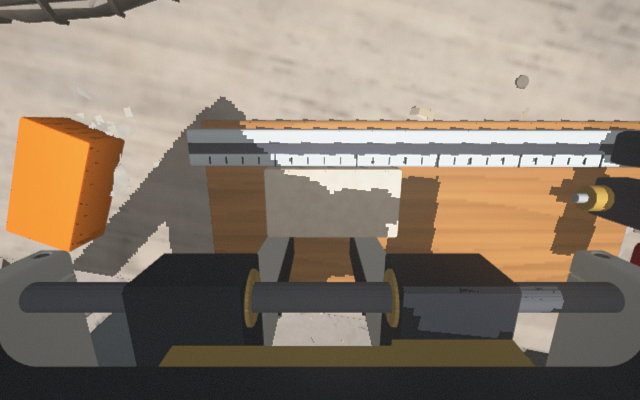

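```bash
python3 - <<'E'
from h import *
for p in((265,172),(265,236),(400,172),(400,236)): print(p,injig(unproj("wrist",p,.047)).round(1))
for p in((588,198),(574,198)): print(p,injig(unproj("wrist",p,.031)).round(1))
E
```

```text
(265, 172) [-2.3 93.2]
(265, 236) [-39.3  95. ]
(400, 172) [-2.1 20.5]
(400, 236) [-39.1  17.7]
(588, 198) [-20.5 -99.5]
(574, 198) [-20.6 -91. ]
```

play_rows(increments="-8 0 0 0 0.25;-15 0 0 0 0.25;-15 0 -20 0 1;-15 0 -40 0 1;-5 -20 -40 0 1;10 -45 -40 0 1;20 -70 -40 0 1;29 -72 -40 0 1;29 -72 -40 0 1;29 -72 -40 0 1")

```text
t: 11.8
tool_pos: [0.4555, -0.1795, 0.0727]
orientation: [3.136, 0.181, 0.0]
force: [0.1, -0.3, -0.3]
opening: 0.0005
gripper_force: 0.0
```

```bash
python3 - <<'E'
from h import *
st()
E
```

```text
t 11.8 jig [-19.9 134.1] z 72.7 th 6.61 F [ 0.1 -0.3 -0.3] open 0.0005239433434642483
```

play_rows(increments="0 0 16 0 1;0 0 32 0 1;0 0 48 0 1;0 5 48 0 1;0 10 48 0 1;0 14 48 0 1;0 17 48 0 1;0 20 48 0 1;0 23 48 0 1;0 27 48 0 1;0 31 48 0 1;0 35 48 0 1;0 39 48 0 1;0 43 48 0 1;0.5 47 48 0 1;0.5 51 48 0 1;0.5 55 48 0 1;0.5 59 48 0 1;0.5 63 48 0 1;0.5 67 48 0 1")

```text
t: 13.8
tool_pos: [0.4636, -0.2455, 0.0245]
orientation: [-3.136, -0.181, 0.001]
force: [-2.7, 3.7, 2.1]
opening: 0.0005
gripper_force: 1.7
```

play_rows(increments="0 4 0 0 1;0 8 0 0 1;0 12 0 0 1;0 16 0 0 1;0 20 0 0 1;0.5 24 0 0 1;0.5 28 0 0 1;0.5 32 0 0 1;0.5 36 0 0 1;0.5 40 0 0 1;0.5 43 0 0 1;0.5 45 0 0 1;0.5 47 0 0 1;0.5 48 0 0 1;0.5 48 0 0 1")

```text
t: 15.3
tool_pos: [0.4698, -0.2931, 0.0247]
orientation: [3.136, 0.181, 0.0]
force: [-0.2, 0.1, -0.3]
opening: 0.0003
gripper_force: 0.0
```

```bash
python3 - <<'E'
from h import *
st()
b=robot.read_camera("wrist"); cv2.imwrite("pics/w2.png",b)
E
```

```text
t 15.3 jig [-18.6  19.6] z 24.7 th 6.59 F [-0.2  0.1 -0.3] open 0.0003175565445848922
```

View pics/w2.png

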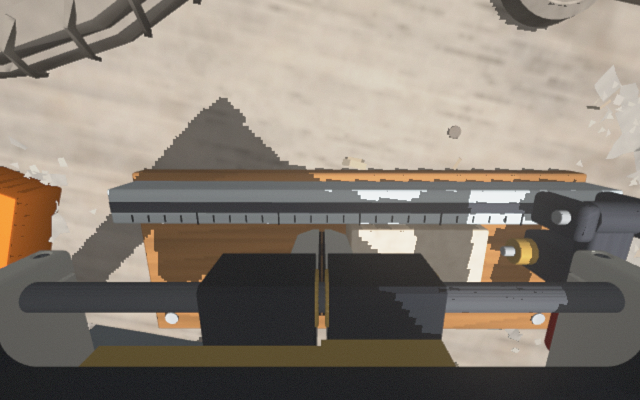

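```bash
python3 - <<'E'
from h import *
for p in((488,230),(480,270)): print(p,injig(unproj("wrist",p,.047)).round(1))
for p in((503,252),(514,252),(537,252)): print(p,injig(unproj("wrist",p,.031)).round(1))
E
```

```text
(488, 230) [ -1.  -70.3]
(480, 270) [-24.9 -69.5]
(503, 252) [-21.5 -91.6]
(514, 252) [-21.5 -98.4]
(537, 252) [ -21.4 -112.5]
```

play_rows(increments="0 3 0 0 1;0 6 0 0 1;0 9 0 0 1;0 12 0 0 1;0 15 0 0 1;0 17 0 0 1;0 19 0 0 1;0 20 0 0 1;0 21 0 0 1;0 22 0 0 1;0 23 0 0 1;0 23 0 0 1")

```text
t: 16.55
tool_pos: [0.4724, -0.3159, 0.0247]
orientation: [3.136, 0.181, 0.0]
force: [0.3, -0.4, -0.6]
opening: 0.0004
gripper_force: 0.1
```

play_rows(increments="0 0.5 0 0 1;0 1 0 0 1;0 1.5 0 0 1;0 2 0 0 1;0 2 0 0 1")

```text
t: 17.05
tool_pos: [0.4727, -0.3179, 0.0247]
orientation: [3.136, 0.181, 0.0]
force: [-0.6, 0.9, -0.4]
opening: 0.0002
gripper_force: 0.3
```

play_rows(increments="0 0.5 0 0 1;0 1 0 0 1;0 1 0 0 1")

```text
t: 17.35
tool_pos: [0.4727, -0.3184, 0.0246]
orientation: [-3.136, -0.181, 0.0]
force: [-0.9, 4.6, 2.3]
opening: 0.0005
gripper_force: 2.0
```

play_rows(increments="0 0.5 0 0 1;0 1 0 0 1;0 1 0 0 1")

```text
t: 17.65
tool_pos: [0.4727, -0.3185, 0.0246]
orientation: [-3.134, -0.181, 0.001]
force: [-2.4, 8.9, 6.4]
opening: 0.0001
gripper_force: 4.5
```

play_rows(increments="0 0.5 0 0 1;0 0.5 0 0 1")

```text
t: 17.85
tool_pos: [0.4727, -0.3185, 0.0246]
orientation: [-3.133, -0.181, 0.001]
force: [-2.3, 10.9, 7.9]
opening: 0.0002
gripper_force: 5.7
```

play_rows(increments="0 0 0 0 1;0 0 0 0 1;0 0 0 0 1;0 0 0 0 1;0 0 0 0 1;0 0 0 0 1")

```text
t: 18.45
tool_pos: [0.4727, -0.3185, 0.0246]
orientation: [-3.133, -0.181, 0.001]
force: [-2.6, 10.6, 6.7]
opening: 0.0005
gripper_force: 5.7
```

play_rows(increments="0 -2 0 0 1;0 -6 0 0 1;0 -12 0 0 1;0 -20 0 0 1;0 -20 -20 0 1;-30 -20 -50 0 1;-70 -20 -60 0 1;-70 -20 -60 0 1;-70 -20 -60 0 1")

```text
t: 19.35
tool_pos: [0.401, -0.3085, 0.0851]
orientation: [3.136, 0.179, 0.002]
force: [0.8, 0.5, -0.5]
opening: 0.0004
gripper_force: 0.0
```

```bash
python3 - <<'E'
from h import *
st()
b=robot.read_camera("wrist"); cv2.imwrite("pics/w3.png",cv2.resize(b[100:350,240:640],(800,500),interpolation=2))
E
```

```text
t 19.35 jig [-88.7  12.1] z 85.1 th 6.52 F [ 0.8  0.5 -0.5] open 0.000358141579803302
```

View pics/w3.png

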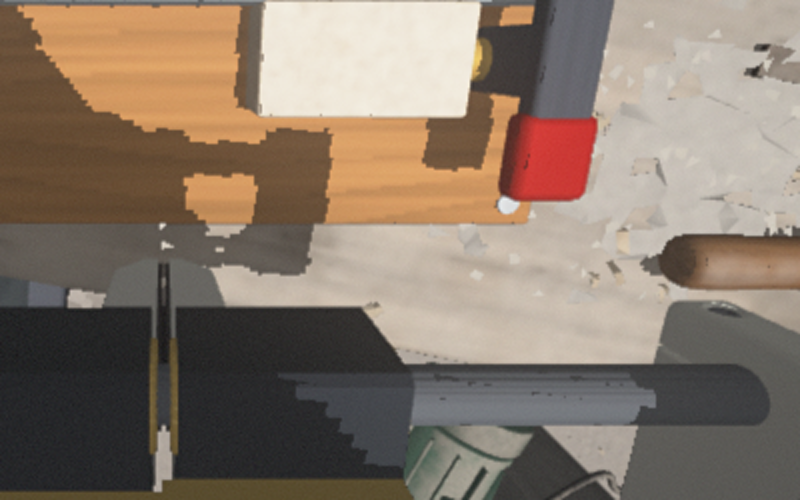

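```bash
python3 - <<'E'
from h import *
b=robot.read_camera("wrist"); cv2.imwrite("pics/w4.png",cv2.resize(b[60:165,340:540],(800,420),interpolation=2))
E
```

```text
(no output)
```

View pics/w4.png

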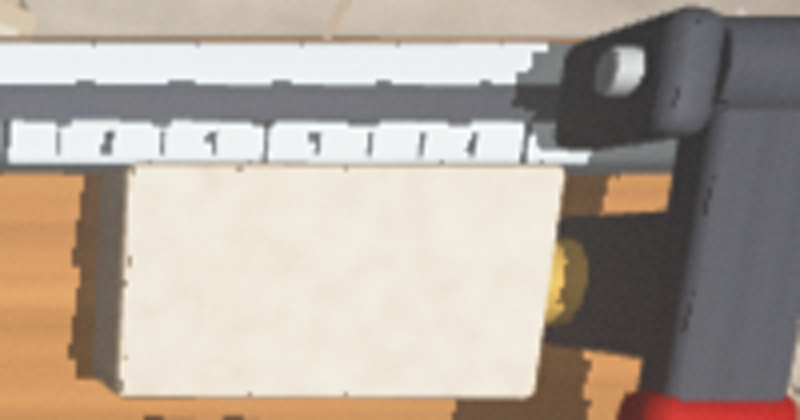

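Block is at the stud and the fence. I'll make sure it's flush with a gentle two-finger press toward the fence, then press it home once more.

play_rows(increments="0 20 0 0 0.46;0 50 0 0 0.46;0 72 0 0 0.46;0 72 0 0 0.46;0 72 25 0 0.46;0 72 52 0 0.46;10 72 52 0 0.46;20 72 52 0 0.46;28 72 52 0 0.46;33 72 52 0 0.46;36 72 52 0 0.46;38 72 52 0 0.46;38 72 52 0 0.46")

```text
t: 20.75
tool_pos: [0.4473, -0.3758, 0.0331]
orientation: [3.136, 0.181, 0.0]
force: [0.6, 0.9, -0.3]
opening: 0.0249
gripper_force: 0.0
```

play_rows(increments="0.5 0 0 0 0.46;1 0 0 0 0.46;1 0 0 0 0.46")

```text
t: 21.05
tool_pos: [0.4476, -0.3756, 0.0327]
orientation: [-3.136, -0.18, 0.001]
force: [-3.2, 0.1, 2.7]
opening: 0.0252
gripper_force: 1.8
```

play_rows(increments="0.5 0 0 0 0.46;0.5 0 0 0 0.46;0.5 0 0 0 0.46;-5 0 0 0 0.46;-25 0 0 0 0.46;-25 0 -25 0 0.46;-25 0 -50 0 1;-15 -30 -50 0 1;10 -60 -50 0 1;29 -72 -50 0 1;29 -72 -50 0 1;29 -72 -50 0 1;29 -72 -20 0 1;29 -72 6 0 1;29 -72 6 0 1")

```text
t: 22.55
tool_pos: [0.465, -0.2994, 0.0225]
orientation: [-3.132, -0.179, 0.009]
force: [-1.3, 0.3, -1.5]
opening: 0.0007
gripper_force: 0.0
```

```bash
python3 - <<'E'
from h import *
st()
E
```

```text
t 22.55 jig [-24.   13.9] z 22.5 th 6.53 F [-1.3  0.3 -1.5] open 0.0006626138787403507
```

play_rows(increments="0 0 0 0 1;0 5 0 0 1;0 10 0 0 1;0 14 0 0 1;0 17 0 0 1;0 18 0 0 1;0 19 0 0 1;0 19 0 0 1")

```text
t: 23.35
tool_pos: [0.471, -0.3187, 0.0269]
orientation: [-3.135, -0.181, -0.0]
force: [-0.9, 4.8, 4.1]
opening: 0.0009
gripper_force: 2.6
```

play_rows(increments="0 0.5 0 0 1;0 1 0 0 1;0 1 0 0 1")

```text
t: 23.65
tool_pos: [0.471, -0.3188, 0.0268]
orientation: [-3.134, -0.181, 0.001]
force: [-1.2, 9.6, 7.3]
opening: 0.0004
gripper_force: 4.9
```

```bash
python3 - <<'E'
from h import *
st()
E
```

```text
t 23.65 jig [-20.3  -6.1] z 26.8 th 6.63 F [-1.2  9.6  7.3] open 0.00036173207427981724
```

Pressed at about 10 N at the same place, bearing on the rigid stud. I'll hold there, then withdraw.

play_rows(increments="0 0 0 0 1;0 0 0 0 1;0 0 0 0 1;0 0 0 0 1;0 0 0 0 1;0 0 0 0 1;0 0 0 0 1;0 0 0 0 1;0 -2 0 0 1;0 -6 0 0 1;0 -14 0 0 1;0 -25 0 0 1;0 -25 -30 0 1;-40 -25 -60 0 1;-70 -25 -62 0 1;-70 -25 -62 0 1;-70 -25 -62 0 1;-70 -25 -62 0 1")

```text
t: 25.45
tool_pos: [0.399, -0.3032, 0.0884]
orientation: [-3.136, -0.181, -0.0]
force: [0.2, -0.2, 0.6]
opening: 0.0008
gripper_force: 0.0
```

```bash
python3 - <<'E'
from h import *
st()
b=robot.read_camera("wrist"); cv2.imwrite("pics/w5.png",cv2.resize(b[60:210,340:600],(800,460),interpolation=2))
E
```

```text
t 25.45 jig [-90.1  17.6] z 88.4 th 6.61 F [ 0.2 -0.2  0.6] open 0.0008174505239786872
```

View pics/w5.png

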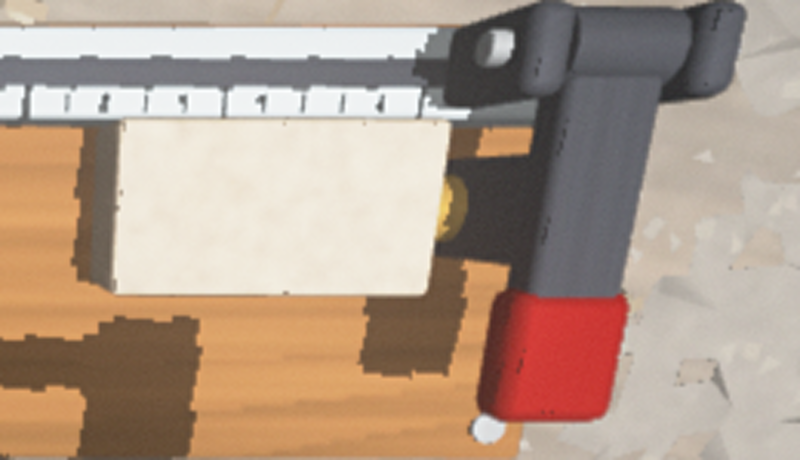

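The block lies flush along the fence (back edge at row 120) and against the brass stud (445,205). The flag is down and the fingers are clear.

```bash
python3 -c "
from plant import robot
print(robot.close_job())"
```

```text
the job is handed in; nothing more can be done
None
```

The job is handed in: the flag is fully down, and the beech block lies flush on the fence and brass stud after a press home of about 10 N. No reading passed about 14 N, and the rings and knob were not touched. It took about 25.5 s.

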